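# Draw out the carton tray and lay its heap out for scanning

### The arm

A 6-joint arm with a two-finger parallel gripper is mounted at the origin on the work surface. World frame = base frame: x ahead of the robot, y to its left, z up, the work surface at z = 0. Lengths are in mm, angles in rad, forces in N, time in s.
With the tool pointing down it reaches from about 275 to 750 mm from the base axis. Payload 10.2 kg.
Tool frame: the origin (TCP) lies at the very end of the fingers, on their centre line; the grasp point (between the pads) lies 19 mm behind it; z points along the fingers, y is the line along which they close (so a half turn about z gives the same grasp; the last joint's range is limited). The gripper opens to 85 mm and grips with 20 to 120 N. Pads are 22 mm wide; open, the fingers measure 114 mm over their backs; the gripper's body (76 mm by 85 mm) begins 54 mm behind the grasp point. The pads swing forward as they close: fully open they stand 13 mm farther back than shut.
Start: joints at [1.117, 0.313, 1.498, -0, 1.331, -0.223], TCP at [120.11, 511.082, 231.294] pointing down, gripper open.
Joint ranges: [-2.94, 2.94], [-0.97, 2.17], [0.19, 2.56], [-1.23, 4.37], [0.02, 3.11], [-2.88, 2.88]. Speed limits (rad/s): [2.39, 2.39, 3.01, 3.14, 3.14, 3.14].

### API

Orientations are given as a unit quaternion [w, x, y, z].
In Python, from rig import ctrl gives the robot as it stands.
- The arm moves only by the tool step_arm, never from a script. Its argument "increments" is a list of rows, each a list of 3 entries, a list of its own where there are three numbers: the shift along the tool's x, y, z in cm, then the turn, a rotation vector about the tool's x, y, z in degrees, then the opening in per cent of the stroke, from 0 (shut) to 100 (fully open). A call has 1 to 8 rows; each row is the pose to reach, as a shift and turn from the pose commanded when the call began, along the tool's axes at that moment; what a row does not reach only later rows make up. A row lasts 1/8 s, in which the tool goes at most 62.5 mm and 10.7 degrees, less where a joint would pass 70% of its speed; a pose out of reach is approached as far as the arm can. A call with a gripper value outside its range is refused whole. The fingers move at their own pace and stop on an object; "squeeze" is the grip in N (left out, the last holds). Time passes only in rows, so rows that repeat a pose let the fingers close. It gives the time, the measured TCP pose, the force, the opening and the grip force at its end, in the units of the state.
- ctrl.sense(): the state, without advancing time (a new reading comes with each control period).
- ctrl.capture(name): name is "scene" or "top" or "wrist"; returns a dict with "img" (400x640x3 uint8, red, green, blue), "fx", "fy", "cx", "cy" (pixels), "k1" (the pictures are not rectified: a ray, as slopes to the right and down, at radius r is drawn at 1 + k1 r^2 times it, then the intrinsics apply), "extrinsics" (4x4, takes a point from camera to world coordinates). Camera axes: x right, y down, z forward; pixel columns grow to the right and rows downward; lengths in mm; the calibration is good to about 2 mm. A picture is of the moment at which its call begins. There is no depth.
- ctrl.finish_job(): hands the job in; it is judged then, once.
The state is a dict: "time_s": time; "joints": joint angles; "dq": joint speeds; "tau": joint torques, N m; "eef_pos": TCP position; "ee_rot": TCP orientation; "force": force on the tool from outside, world axes, zero at the start; "wrist_torque": the same for the moment, N m; "grip_width": opening from 0.0 (shut) to 1.0 (fully open); "grip_force": force on a finger pad.
Only numpy, scipy, OpenCV 4.12 (cv2) and the standard library are available. Lean on these libraries where they do the work, as an engineer would, in place of code of your own. Each camera call takes 0.05 s, during which the arm holds its last target. There are 200 camera calls.

### The job

Pull the tray under the parcel scale out all the way to its stop, then spread the heap of four cartons in it into one even layer for scanning: one carton lying flat in each quarter of the tray, with a clear gap of at least 20 mm between them. Leave the tray fully out, and leave the stapler, the roll of labels and the parcel on the scale where they are.

Things in the scene. Friction and masses are not known exactly. Their poses are not given: they have to be found in the camera images.
- unit: fixed grey drawer unit, its top a parcel scale: 230 (x) x 355 (y) x 150 mm high; origin at the centre of its underside. The tray slides out along its -x; the upright front face is 115 mm from the origin. The opening ends 98 mm up; from there to 150 mm the scale's body overhangs the pull: a gripper pointing straight down strikes it, one leaning back 30 to 40 degrees (fingers down and inwards) fits.
- tray (a joint): how far the aluminium tray is pulled out (m): 0 fully home, grows along the unit's -x; starts 0 to 20 mm out. It slides with 4 N of friction plus a little drag, stays where it is left and ends at a hard stop somewhere between 140 and 180 mm, to be felt: there it no longer gives to a firm pull (10 to 20 N).
- tray_mid (a point): middle of the tray's inner floor, on its upper face (12 mm above the bench); axes as the unit's. The inside is 150 mm (x) x 310 mm (y); side and back walls rise 30 mm above the floor, the front panel 36 mm; they are 6 and 8 mm thick. The quarters of the tray meet here, divided by these x and y axes. With the tray fully out the unit's front face is some 60 mm from here (+x).
- pull (a point): grip point of the tray's pull: a black block with upright sides, 26 mm wide (y), 22 mm high, sticking out 50 mm from the middle of the tray's front panel; the point is at mid-width and mid-height (39 mm above the bench), 20 mm in from the block's outer end, 30 mm out from the panel. With the tray home it is 10 mm in front of the unit's front face.
- carton_a_mid (a point): centre of one of four alike closed cardboard cartons, 44 mm (its x) x 60 mm (its y) x 36 mm high (its z), 80 to 160 g. They start piled in the tray two below and two above, the 60 mm sides roughly across the tray (along the unit's y), front and back pair 4 mm apart.
- carton_b_mid (a point): centre of one of four alike closed cardboard cartons, 44 mm (its x) x 60 mm (its y) x 36 mm high (its z), 80 to 160 g. They start piled in the tray two below and two above, the 60 mm sides roughly across the tray (along the unit's y), front and back pair 4 mm apart.
- carton_c_mid (a point): centre of one of four alike closed cardboard cartons, 44 mm (its x) x 60 mm (its y) x 36 mm high (its z), 80 to 160 g. They start piled in the tray two below and two above, the 60 mm sides roughly across the tray (along the unit's y), front and back pair 4 mm apart.
- carton_d_mid (a point): centre of one of four alike closed cardboard cartons, 44 mm (its x) x 60 mm (its y) x 36 mm high (its z), 80 to 160 g. They start piled in the tray two below and two above, the 60 mm sides roughly across the tray (along the unit's y), front and back pair 4 mm apart.
- carton_a: the same carton as carton_a_mid; origin at the centre of its underside, 18 mm below that point
- carton_b: the same carton as carton_b_mid; origin at the centre of its underside, 18 mm below that point
- carton_c: the same carton as carton_c_mid; origin at the centre of its underside, 18 mm below that point
- carton_d: the same carton as carton_d_mid; origin at the centre of its underside, 18 mm below that point
- label_roll: upright roll of white labels, 100 mm across, 60 mm high; loose, to be left alone; origin at the centre of its underside
- stapler: black stapler, 140 x 36 mm, 48 mm high; loose, to be left alone; origin at the centre of its underside
- parcel: flat cardboard parcel, 110 x 150 mm, 45 mm high, lying on the scale on top of the drawer unit; loose, to be left alone; origin at the centre of its underside

How it is judged (in metres and radians):
On the way:
1. the tray is out at its stop (value of joint tray above 0.16 m), for 0.2 s.
At the end, for the whole second after the job is handed in: The tray is still out (within 7 mm of its stop); each quarter of the tray holds the centre of one carton; every carton lies on the tray floor, none on another or on end (centre 10 to 26 mm above the floor); all centres are at least 60 mm apart; all is at rest (value of joint tray above 0.158 m and ((x of carton_a_mid in the frame of tray_mid below 0 m and y of carton_a_mid in the frame of tray_mid below 0 m) or (x of carton_b_mid in the frame of tray_mid below 0 m and y of carton_b_mid in the frame of tray_mid below 0 m) or (x of carton_c_mid in the frame of tray_mid below 0 m and y of carton_c_mid in the frame of tray_mid below 0 m) or (x of carton_d_mid in the frame of tray_mid below 0 m and y of carton_d_mid in the frame of tray_mid below 0 m)) and ((x of carton_a_mid in the frame of tray_mid below 0 m and y of carton_a_mid in the frame of tray_mid above 0 m) or (x of carton_b_mid in the frame of tray_mid below 0 m and y of carton_b_mid in the frame of tray_mid above 0 m) or (x of carton_c_mid in the frame of tray_mid below 0 m and y of carton_c_mid in the frame of tray_mid above 0 m) or (x of carton_d_mid in the frame of tray_mid below 0 m and y of carton_d_mid in the frame of tray_mid above 0 m)) and ((x of carton_a_mid in the frame of tray_mid above 0 m and y of carton_a_mid in the frame of tray_mid below 0 m) or (x of carton_b_mid in the frame of tray_mid above 0 m and y of carton_b_mid in the frame of tray_mid below 0 m) or (x of carton_c_mid in the frame of tray_mid above 0 m and y of carton_c_mid in the frame of tray_mid below 0 m) or (x of carton_d_mid in the frame of tray_mid above 0 m and y of carton_d_mid in the frame of tray_mid below 0 m)) and ((x of carton_a_mid in the frame of tray_mid above 0 m and y of carton_a_mid in the frame of tray_mid above 0 m) or (x of carton_b_mid in the frame of tray_mid above 0 m and y of carton_b_mid in the frame of tray_mid above 0 m) or (x of carton_c_mid in the frame of tray_mid above 0 m and y of carton_c_mid in the frame of tray_mid above 0 m) or (x of carton_d_mid in the frame of tray_mid above 0 m and y of carton_d_mid in the frame of tray_mid above 0 m)) and z of carton_a_mid in the frame of tray_mid between 0.01 and 0.026 m and z of carton_b_mid in the frame of tray_mid between 0.01 and 0.026 m and z of carton_c_mid in the frame of tray_mid between 0.01 and 0.026 m and z of carton_d_mid in the frame of tray_mid between 0.01 and 0.026 m and x of carton_a_mid in the frame of tray_mid between -0.078 and 0.078 m and y of carton_a_mid in the frame of tray_mid between -0.158 and 0.158 m and x of carton_b_mid in the frame of tray_mid between -0.078 and 0.078 m and y of carton_b_mid in the frame of tray_mid between -0.158 and 0.158 m and x of carton_c_mid in the frame of tray_mid between -0.078 and 0.078 m and y of carton_c_mid in the frame of tray_mid between -0.158 and 0.158 m and x of carton_d_mid in the frame of tray_mid between -0.078 and 0.078 m and y of carton_d_mid in the frame of tray_mid between -0.158 and 0.158 m and horizontal distance between each of carton_b_mid, carton_c_mid, carton_d_mid and carton_a_mid above 0.06 m and horizontal distance between each of carton_c_mid, carton_d_mid and carton_b_mid above 0.06 m and horizontal distance between carton_d_mid and carton_c_mid above 0.06 m and linear speed of each of carton_a, carton_b, carton_c, carton_d below 0.03 m/s); the robot touches nothing.
It fails at once if the stapler, the roll of labels or the parcel is pushed more than 30 mm from its place (distance of any of label_roll, stapler, parcel from where it was at the start of the episode above 0.03 m).
It also fails if it takes over 72 s, if anything falls off the work surface, if the arm or the gripper's body presses on something with over 40 N, if the wrist force passes 120 N, or if a joint passes its speed limit or range.

## Working session

There is one attempt and no reset: what is moved stays moved. The work goes in short steps, Python scripts to look and compute and a tool call to move; the robot and the scene stay as the last step left them, time stands still between calls to the robot, and variables do not carry over. Pictures are saved under pics/ and viewed, at most 10 in all, crops included, and the job is handed in when it is done.

Besides the shell and the picture viewer there is one more tool, called after "Request:" by a JSON object that holds its "name" and its "arguments". step_arm: Moves the arm, as the interface text tells. Its arguments: {"type":"object","properties":{"increments":{"type":"array"},"squeeze":{"type":"number"}},"required":["increments"]}

```bash
mkdir -p pics; ls
cat > h.py <<'E'
import numpy as np, cv2, json
from rig import ctrl
from scipy.spatial.transform import Rotation as R
def cap(n):
    c=ctrl.capture(n); return c
def ray(c,u,v):
    E=np.array(c["extrinsics"]); d=np.array([(u-c["cx"])/c["fx"],(v-c["cy"])/c["fy"]]); s=d.copy()
    for _ in range(20): s=d/(1+c["k1"]*(s@s))
    return E[:3,3],E[:3,:3]@np.array([s[0],s[1],1])
def atz(c,u,v,z):
    o,d=ray(c,u,v); return o+d*(z-o[2])/d[2]
def proj(c,p):
    E=np.array(c["extrinsics"]); q=E[:3,:3].T@(np.array(p,float)-E[:3,3]); s=q[:2]/q[2]; s=s*(1+c["k1"]*(s@s))
    return [s[0]*c["fx"]+c["cx"],s[1]*c["fy"]+c["cy"]]
def save(c,n): cv2.imwrite("pics/"+n,cv2.cvtColor(c["img"],cv2.COLOR_RGB2BGR))
def meta(c,n):
    json.dump({k:np.array(v).tolist() for k,v in c.items() if k!="img"},open(n,"w"))
def load(n): return json.load(open(n))
def rel(p,q=None,s=None):
    "tool-axis shift (cm), turn (deg) from measured pose to p, R q"
    s=s or ctrl.sense(); w=s["ee_rot"]; r=R.from_quat([w[1],w[2],w[3],w[0]])
    t=r.inv().apply(np.array(p)-s["eef_pos"])/10
    v=(r.inv()*q).as_rotvec(degrees=True) if q is not None else np.zeros(3)
    return t.round(2),v.round(1)
E
python3 - <<'E'
from h import *
for n in("top","scene"):
    c=cap(n); save(c,n+"0.png"); meta(c,n+"0.json"); print(n,c["fx"],c["k1"],np.array(c["extrinsics"]).round(2).tolist())
print(ctrl.sense())
E
```

```text
pics
top 496.0882014533477 -0.15018989093844937 [[0.03, -0.99, 0.17, 337.17], [-1.0, -0.03, 0.0, 55.07], [0.0, -0.17, -0.99, 1357.92], [0.0, 0.0, 0.0, 1.0]]
scene 438.9060575164101 -0.08251683139552204 [[1.0, 0.04, -0.0, 568.81], [0.04, -0.95, 0.31, -222.2], [0.01, -0.31, -0.95, 910.03], [0.0, 0.0, 0.0, 1.0]]
{'time_s': 0.1, 'joints': array([ 1.11658376e+00,  3.13407037e-01,  1.49836032e+00, -1.61650281e-05,
        1.33098588e+00, -2.23359249e-01]), 'dq': array([ 0.00024217, -0.00253343, -0.00313882, -0.00088009, -0.00340974,
       -0.00117866]), 'tau': array([ 2.00119728e-03, -4.12898433e+01, -2.60144091e+01, -2.30106352e-04,
        3.02287772e-03, -1.04635643e-05]), 'eef_pos': array([120.0174421 , 510.86495898, 230.78595001]), 'ee_rot': array([-1.85451437e-04,  1.15168586e-01,  9.93345791e-01, -5.49915831e-04]), 'force': array([-0.21855348,  0.45572478,  0.26085927]), 'wrist_torque': array([-0.04825352,  0.01402225,  0.01116536]), 'grip_force': 0.0, 'grip_width': 1.003968483668487}
```

View pics/top0.png

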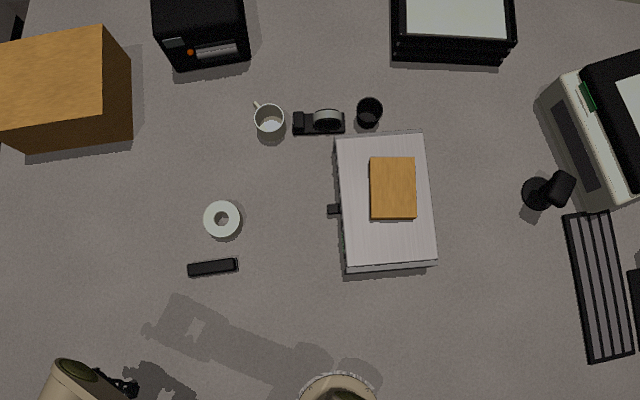

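View pics/scene0.png

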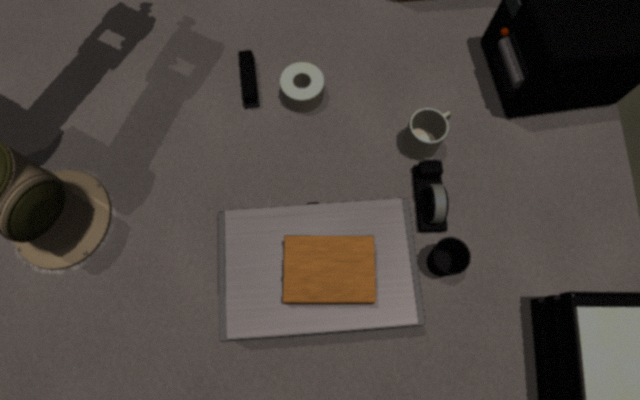

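The top view shows the unit with its scale top at corners near (335,139), (421,131), (438,261) and (346,268). The pull is at (334,210), facing world +y, the label roll at (222,219) and the stapler at (213,267). The scene view shows the same unit, top corners near (224,209), (404,199), (417,326) and (227,338).

Run:
```python
from h import *
from scipy.optimize import least_squares
t,s=load("top0.json"),load("scene0.json")
for n,c,px in(("top",t,[(335,139),(421,131),(438,261),(346,268)]),("scene",s,[(224,209),(404,199),(417,326),(227,338)])):
    P=np.array([atz(c,u,v,150) for u,v in px]); print(n,P.round(0).tolist(),P.mean(0).round(1),[np.linalg.norm(P[i]-P[i-1]).round(0) for i in range(4)])
print("pull",atz(t,334,210,50)," scene",atz(s,313,204,50))
print("roll",atz(t,222,219,60),atz(s,301,81,60),"stapler",[atz(t,u,v,48).round(0) for u,v in((188,268),(238,265))])
for n in("top","scene"):
    g=cv2.imread(f"pics/{n}0.png")
    x,y=(315,115) if n=="top" else (205,185)
    cv2.imwrite(f"pics/{n}0z.png",cv2.resize(g[y:y+170,x:x+220] if n=="scene" else g[y:y+170,x:x+140],None,fx=3,fy=3,interpolation=cv2.INTER_CUBIC))
```

```text
top [[715.0, 30.0, 150.0], [744.0, -190.0, 150.0], [413.0, -230.0, 150.0], [391.0, -5.0, 150.0]] [565.7 -98.7 150. ] [np.float64(326.0), np.float64(222.0), np.float64(333.0), np.float64(227.0)]
scene [[394.0, -8.0, 150.0], [720.0, 24.0, 150.0], [738.0, -199.0, 150.0], [421.0, -230.0, 150.0]] [ 568.3 -103.1  150. ] [np.float64(224.0), np.float64(327.0), np.float64(224.0), np.float64(318.0)]
pull [548.83271838  25.80244624  50.        ]  scene [552.67928362  38.51866124  50.        ]
roll [514.60444761 322.76963405  60.        ] [514.1115777  322.01424733  60.        ] stapler [array([382., 409.,  48.]), array([395., 276.,  48.])]
```

View pics/top0z.png

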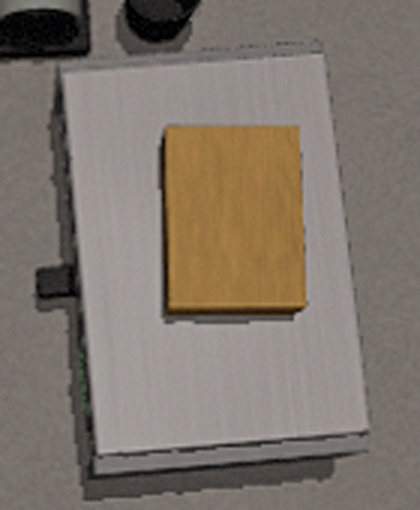

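The zoomed crop puts the pull's end at about pixel (327,209). That is about y=44 in the world, so the tray is nearly home, and unit x points along roughly (0.105, -0.995).

```bash
cat >> h.py <<'E'
th=np.radians(6.0); UX=np.array([np.sin(th),-np.cos(th),0]); UY=np.array([np.cos(th),np.sin(th),0])
def tool(lean,yaw=0):
    a=np.radians(lean); z=-np.cos(a)*np.array([0,0,1])+np.sin(a)*UX
    y=UY; x=np.cross(y,z); q=R.from_matrix(np.c_[x,y,z])
    return R.from_euler("z",yaw,degrees=True)*q
E
python3 - <<'E'
from h import *
t=load("top0.json")
print("pull end",atz(t,327,209,50))
q=tool(40); z=q.as_matrix()[:,2]
pull=np.array([552,25,39.])-4*UX
G=pull+19*z; print(G,z)
for d in(90,0):print(d,G-d*z,rel(G-d*z,q))
E
```

```text
pull end [551.01405378  44.56283386  50.        ]
[552.85848857  16.8320269   24.44515558] [ 0.0671896  -0.63926635 -0.76604444]
90 [546.81142447  74.36599857  93.38915546] (array([-51.54, -32.71,  13.76]), array([ 24.6, -34.7,  67.7]))
0 [552.85848857  16.8320269   24.44515558] (array([-53.44, -38.17,  20.66]), array([ 24.6, -34.7,  67.7]))
```

Request:
{"name": "step_arm", "arguments": {"increments": [[[-51.5, -32.7, 10], [24.6, -34.7, 67.7], 100], [[-51.5, -32.7, 10], [24.6, -34.7, 67.7], 100], [[-51.5, -32.7, 10], [24.6, -34.7, 67.7], 100], [[-51.5, -32.7, 10], [24.6, -34.7, 67.7], 100], [[-51.5, -32.7, 10], [24.6, -34.7, 67.7], 100], [[-51.5, -32.7, 10], [24.6, -34.7, 67.7], 100], [[-51.5, -32.7, 10], [24.6, -34.7, 67.7], 100], [[-51.5, -32.7, 10], [24.6, -34.7, 67.7], 100]], "squeeze": 40}}

```text
time_s: 1.1
eef_pos: [466.2, 157.0, 149.4]
ee_rot: [0.255, 0.629, 0.698, -0.229]
force: [-0.1, 0.5, -0.0]
grip_width: 0.998
grip_force: 0.0
```

Run:
```python
from h import *
q=tool(40); z=q.as_matrix()[:,2]
pull=np.array([552,25,39.])-4*UX
G=pull+19*z
s=ctrl.sense();print(s["joints"].round(2),s["dq"].round(2))
for d in(90,0):print(d,rel(G-d*z,q))
```

```text
[ 0.41  0.52  1.59 -0.68  1.34  0.57] [-0.82  0.4  -0.27 -0.43 -0.22  0.07]
90 (array([-3.31,  7.16, 10.12]), array([-0. ,  0.1, -0.1]))
0 (array([-3.3 ,  7.17, 19.12]), array([-0. ,  0.1, -0.1]))
```

Request:
{"name": "step_arm", "arguments": {"increments": [[[-3.3, 7.2, 11], [0, 0, 0], 100], [[-3.3, 7.2, 11], [0, 0, 0], 100], [[-3.3, 7.2, 11], [0, 0, 0], 100], [[-3.3, 7.2, 11], [0, 0, 0], 100]]}}

```text
time_s: 1.6
eef_pos: [546.5, 70.4, 87.1]
ee_rot: [0.254, 0.629, 0.698, -0.229]
force: [0.0, 1.2, -0.0]
grip_width: 0.997
grip_force: 0.0
```

Run:
```python
from h import *
q=tool(40); z=q.as_matrix()[:,2]
pull=np.array([552,25,39.])-4*UX
G=pull+19*z
c=cap("wrist");meta(c,"w1.json");save(c,"w1.png")
s=ctrl.sense();print(s["eef_pos"],s["dq"].round(2),rel(G,q))
print("pull end top mid",proj(c,[551,44.5,50]),"pull",proj(c,[552,25,50]),"ux",np.array(c["extrinsics"]).round(2).tolist())
```

```text
[546.48965733  71.18673506  87.65994396] [ 0.02 -0.02  0.   -0.    0.   -0.  ] (array([-0.13,  0.06,  8.36]), array([ 0.1, -0. ,  0. ]))
pull end top mid [np.float64(324.3042865344356), np.float64(217.73708775985176)] pull [np.float64(322.52477868539904), np.float64(232.38368409486668)] ux [[0.99, 0.06, 0.09, 531.43], [0.11, -0.56, -0.82, 213.62], [-0.0, 0.83, -0.56, 151.31], [0.0, 0.0, 0.0, 1.0]]
```

View pics/w1.png

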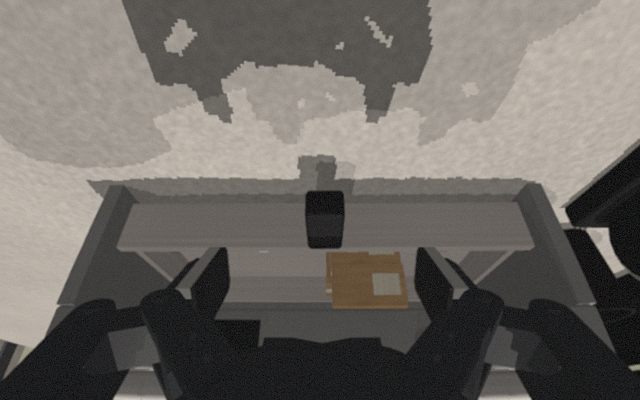

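The wrist view shows the pull's end top edge at about (325,213), within a few mm of the predicted (324,218), so the grasp is aligned. The heap of cartons is visible at (327–408, 250–308), offset towards unit +y.

Request:
{"name": "step_arm", "arguments": {"increments": [[[-0.1, 0.1, 5], [0, 0, 0], 100], [[-0.1, 0.1, 8.4], [0, 0, 0], 100], [[-0.1, 0.1, 8.4], [0, 0, 0], 100], [[-0.1, 0.1, 8.4], [0, 0, 0], 0], [[-0.1, 0.1, 8.4], [0, 0, 0], 0], [[-0.1, 0.1, 8.4], [0, 0, 0], 0], [[-0.1, 0.1, 8.4], [0, 0, 0], 0], [[-0.1, 0.1, 8.4], [0, 0, 0], 0]], "squeeze": 50}}

```text
time_s: 2.65
eef_pos: [554.1, 16.6, 24.3]
ee_rot: [0.255, 0.628, 0.699, -0.228]
force: [-1.5, 4.4, 5.9]
grip_width: 0.295
grip_force: 51.6
```

Request:
{"name": "step_arm", "arguments": {"increments": [[[1.5, 0, -1.3], [0, 0, 0], 0], [[3.0, 0, -2.5], [0, 0, 0], 0], [[4.6, 0, -3.85], [0, 0, 0], 0], [[6.1, 0, -5.1], [0, 0, 0], 0], [[7.6, 0, -6.4], [0, 0, 0], 0], [[9.2, 0, -7.7], [0, 0, 0], 0], [[10, 0, -8.4], [0, 0, 0], 0], [[10.7, 0, -9.0], [0, 0, 0], 0]]}}

```text
time_s: 3.65
eef_pos: [538.5, 155.2, 24.4]
ee_rot: [0.255, 0.628, 0.698, -0.23]
force: [-2.8, -4.6, 5.3]
grip_width: 0.294
grip_force: 52.3
```

Request:
{"name": "step_arm", "arguments": {"increments": [[[0.6, 0, -0.5], [0, 0, 0], 0], [[1.2, 0, -1.0], [0, 0, 0], 0], [[1.5, 0, -1.3], [0, 0, 0], 0], [[1.5, 0, -1.3], [0, 0, 0], 0]]}}

```text
time_s: 4.15
eef_pos: [536.2, 175.3, 24.3]
ee_rot: [0.254, 0.628, 0.699, -0.229]
force: [-5.5, 0.4, 5.4]
grip_width: 0.296
grip_force: 53.0
```

Request:
{"name": "step_arm", "arguments": {"increments": [[[0.4, 0, -0.35], [0, 0, 0], 0], [[0.8, 0, -0.65], [0, 0, 0], 0], [[0.8, 0, -0.65], [0, 0, 0], 0]]}}

```text
time_s: 4.53
eef_pos: [535.6, 179.5, 24.4]
ee_rot: [0.256, 0.628, 0.697, -0.234]
force: [2.2, -36.1, 2.1]
grip_width: 0.294
grip_force: 53.8
```

Request:
{"name": "step_arm", "arguments": {"increments": [[[-0.4, 0, 0.3], [0, 0, 0], 0], [[-0.4, 0, 0.3], [0, 0, 0], 100], [[-0.4, 0, 0.3], [0, 0, 0], 100], [[-0.4, 0, 0.3], [0, 0, 0], 100], [[-0.4, 0, -6], [0, 0, 0], 100], [[-0.4, 0, -12], [0, 0, 0], 100], [[-0.4, 0, -15], [0, 0, 0], 100]]}}

```text
time_s: 5.4
eef_pos: [525.9, 280.3, 144.2]
ee_rot: [0.255, 0.629, 0.699, -0.226]
force: [-0.3, 0.7, -0.3]
grip_width: 1.0
grip_force: 0.0
```

Run:
```python
from h import *
s=ctrl.sense();print(s["eef_pos"],s["dq"].round(2),s["joints"].round(2))
print(rel([546,85,270],tool(0)))
```

```text
[525.89590941 280.28375682 144.17269058] [ 0.19  0.   -0.44  0.09  0.5  -0.13] [ 0.54  0.77  1.16 -0.62  1.55  0.56]
(array([-23.13,  -0.04,   2.93]), array([ 0.3, 39.9,  0.1]))
```

Request:
{"name": "step_arm", "arguments": {"increments": [[[-23.1, 0, 2.9], [0, 40, 0], 100], [[-23.1, 0, 2.9], [0, 40, 0], 100], [[-23.1, 0, 2.9], [0, 40, 0], 100], [[-23.1, 0, 2.9], [0, 40, 0], 100], [[-23.1, 0, 2.9], [0, 40, 0], 100], [[-23.1, 0, 2.9], [0, 40, 0], 100], [[-23.1, 0, 2.9], [0, 40, 0], 100]]}}

```text
time_s: 6.28
eef_pos: [545.9, 85.1, 266.8]
ee_rot: [-0.001, 0.668, 0.744, -0.0]
force: [-0.1, 0.1, 0.4]
grip_width: 1.007
grip_force: 0.0
```

Run:
```python
from h import *
s=ctrl.sense();print(s["eef_pos"],s["dq"].round(2),s["joints"].round(2))
c=cap("wrist");meta(c,"w2.json");save(c,"w2.png")
M=np.array([546.5,75.2,12])
for a,b in((-75,-155),(-75,155),(75,155),(75,-155)): print(a,b,np.round(proj(c,M+a*UX+b*UY+[0,0,30])))
print(np.round(proj(c,M-113*UX+[0,0,38])))
```

```text
[545.94703179  85.06891058 266.8081356 ] [ 0.  0. -0.  0.  0. -0.] [-0.06  0.35  1.35  0.    1.44 -0.17]
-75 -155 [186. 113.]
-75 155 [458. 115.]
75 155 [444. 237.]
75 -155 [199. 236.]
[322.  77.]
```

View pics/w2.png

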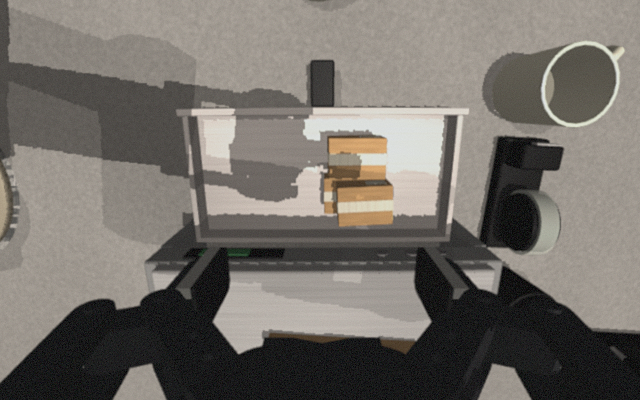

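The wrist view shows the tray fully out, with inner corners near (191,113), (460,109), (447,238) and (203,237), close to my prediction. The heap's front upper carton is at (328–386, 137–180) and the rear upper at (337–393, 180–226). A lower rear carton peeks out at (324–337, 178–213).

Run:
```python
from h import *
c=load("w2.json");print(np.array(c["extrinsics"]).round(2).tolist())
g=cv2.imread("pics/w2.png")[100:250,180:480]
cv2.imwrite("pics/w2z.png",cv2.resize(g[20:140,110:230],None,fx=5,fy=5,interpolation=cv2.INTER_CUBIC))
M=np.array([546.5,75.2,12])
for u,v in((322,65),(322,105)): print("pull",atz(c,u,v,50)-M)
for u,v,z in((191,115,48),(460,110,48),(447,238,42),(203,237,42)):
    p=atz(c,u,v,z)-M; print(p@UX,p@UY)
for n,px in(("front",[(328,137),(386,137),(386,180),(328,180)]),("rear",[(337,184),(393,182),(393,226),(337,226)])):
    for z in(84,):
        P=np.array([atz(c,u,v,z)-M for u,v in px]); print(n,z,[(round(p@UX),round(p@UY)) for p in P],P.mean(0)@UX,P.mean(0)@UY)
```

```text
[[0.99, 0.11, 0.03, 538.67], [0.11, -0.96, -0.27, 152.95], [-0.0, 0.27, -0.96, 408.13], [0.0, 0.0, 0.0, 1.0]]
pull [-13.51814813 124.4601036   38.        ]
pull [-8.97997962 83.3615177  38.        ]
-73.12873843859421 -147.2409538596913
-80.16402281205609 153.963953739071
76.16620390914824 158.8398078124531
76.63875071416967 -150.06571121489637
front 84 [(-52, 6), (-52, 65), (-7, 68), (-7, 7)] -29.661644517363815 36.47130520178696
rear 84 [(-3, 16), (-5, 75), (44, 79), (45, 17)] 20.212098804802906 46.85691013007191
```

View pics/w2z.png

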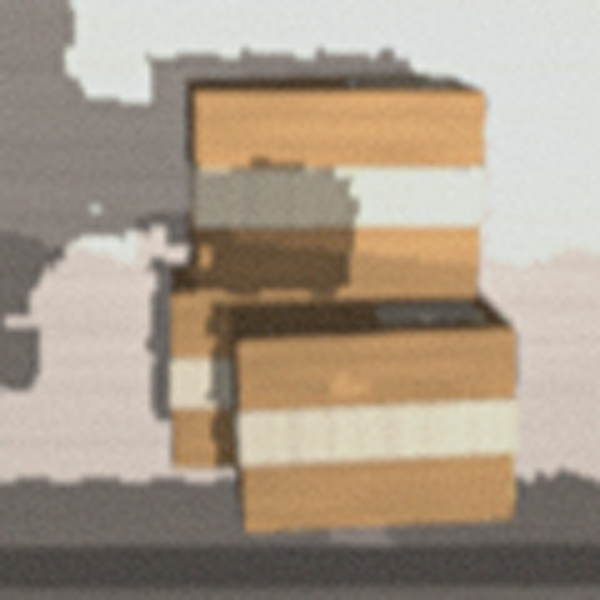

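The crop confirms both upper cartons lie flat at one level. In tray-frame coordinates relative to the tray middle, the front upper is centred at about (-30,36) mm and the rear upper at about (20,47). The lower rear one sticks out about 12 mm to the left.

Request:
{"name": "step_arm", "arguments": {"increments": [[[1.9, 3.6, 6], [0, 0, 0], 100], [[1.9, 3.6, 12], [0, 0, 0], 100], [[1.9, 3.6, 17.5], [0, 0, 0], 100], [[1.9, 3.6, 20], [0, 0, 0], 100], [[1.9, 3.6, 21.4], [0, 0, 0], 100], [[1.9, 3.6, 21.4], [0, 0, 0], 100], [[1.9, 3.6, 21.4], [0, 0, 0], 0], [[1.9, 3.6, 21.4], [0, 0, 0], 0]], "squeeze": 30}}

```text
time_s: 7.32
eef_pos: [580.9, 106.3, 55.2]
ee_rot: [0.001, 0.669, 0.743, 0.001]
force: [-0.6, 0.1, 4.3]
grip_width: 0.699
grip_force: 32.9
```

Request:
{"name": "step_arm", "arguments": {"increments": [[[0, 0, 0], [0, 0, 0], 0], [[0, 0, 0], [0, 0, 0], 0]]}}

```text
time_s: 7.58
eef_pos: [581.0, 106.3, 55.2]
ee_rot: [0.001, 0.669, 0.743, 0.001]
force: [-0.7, -0.1, 5.9]
grip_width: 0.698
grip_force: 33.0
```

Request:
{"name": "step_arm", "arguments": {"increments": [[[0, 0, -2], [0, 0, 0], 0], [[0.4, -3, -3], [0, 0, 0], 0], [[0.7, -7.5, -2.5], [0, 0, 0], 0], [[0.7, -11.5, -1], [0, 0, 0], 0], [[0.7, -11.5, 1], [0, 0, 0], 0], [[0.7, -11.5, 2.5], [0, 0, 0], 0], [[0.7, -11.5, 3.3], [0, 0, 0], 0], [[0.7, -11.5, 3.5], [0, 0, 0], 0]]}}

```text
time_s: 8.57
eef_pos: [465.3, 101.0, 19.1]
ee_rot: [-0.0, 0.669, 0.743, -0.0]
force: [-11.4, -2.0, 25.3]
grip_width: 0.7
grip_force: 36.6
```

Request:
{"name": "step_arm", "arguments": {"increments": [[[0, 0, -0.2], [0, 0, 0], 0], [[0, 0, -0.2], [0, 0, 0], 85], [[0, 0, -0.2], [0, 0, 0], 85], [[0, 0, -5], [0, 0, 0], 85], [[0, 0, -10], [0, 0, 0], 100], [[0, 0, -13], [0, 0, 0], 100]]}}

```text
time_s: 9.32
eef_pos: [465.7, 101.0, 151.1]
ee_rot: [0.001, 0.669, 0.743, 0.001]
force: [0.5, -0.1, -1.0]
grip_width: 0.995
grip_force: 0.0
```

```bash
cat >> h.py <<'E'
M=np.array([546.5,75.2,12])
def W(X,Y,z): return np.array([*(M+X*UX+Y*UY)[:2],z])
E
python3 - <<'E'
from h import *
s=ctrl.sense();print(s["eef_pos"],s["dq"].round(2),s["joints"].round(2))
c=cap("wrist");meta(c,"w3.json");save(c,"w3.png")
q=tool(30,2); z=q.as_matrix()[:,2]
g=W(20,47,73)+19*z; print(g)
for d in(70,0): print(rel(g-d*z,q))
E
```

```text
[465.69526528 101.00719046 151.06681659] [-0.   -0.31 -0.25 -0.    0.58  0.  ] [-0.03  0.29  1.75  0.    1.1  -0.14]
[596.65524281  50.81485321  56.54551733]
(array([-2.86, 12.21,  3.78]), array([ -0.1, -30. ,  -2. ]))
(array([-6.35, 12.28,  9.85]), array([ -0.1, -30. ,  -2. ]))
```

View pics/w3.png

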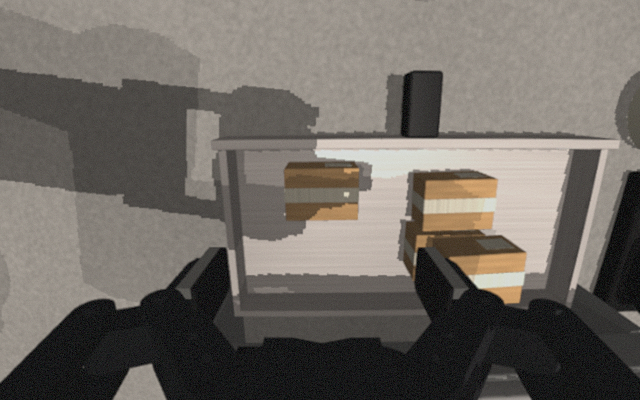

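The picture shows the first carton lying flat in the front left quarter at (285–360, 163–220). The rear upper one at (437–525, 237–303) has not moved, and the lower front top is at (413–496, 174–230).

Run:
```python
from h import *
c=load("w3.json")
def f(u,v,z):
    p=atz(c,u,v,z)-M; return (round(p@UX,1),round(p@UY,1))
print("placed",[f(*p,48) for p in((285,168),(358,168),(358,220),(286,219))])
print("rear up",[f(*p,84) for p in((524,240),(520,302),(437,245))])
print("lowfront",[f(*p,48) for p in((413,180),(496,180),(496,228),(413,230))])
print("lowrear left",[f(*p,48) for p in((404,222),(404,268))])
print("walls",f(240,200,42),f(572,200,42))
```

```text
placed [(np.float64(-58.4), np.float64(-106.6)), (np.float64(-58.5), np.float64(-49.0)), (np.float64(-15.0), np.float64(-47.5)), (np.float64(-15.8), np.float64(-107.0))]
rear up [(np.float64(-12.2), np.float64(70.8)), (np.float64(40.3), np.float64(77.7)), (np.float64(-8.7), np.float64(6.1))]
lowfront [(np.float64(-48.9), np.float64(-4.6)), (np.float64(-49.2), np.float64(63.3)), (np.float64(-7.8), np.float64(69.8)), (np.float64(-6.2), np.float64(-1.1))]
lowrear left [(np.float64(-13.3), np.float64(-9.2)), (np.float64(29.1), np.float64(-5.9))]
walls (np.float64(-30.3), np.float64(-145.5)) (np.float64(-30.8), np.float64(137.3))
```

Request:
{"name": "step_arm", "arguments": {"increments": [[[-2.9, 12.2, 3.8], [0, -30, -2], 100], [[-2.9, 12.2, 3.8], [0, -30, -2], 100], [[-2.9, 12.2, 3.8], [0, -30, -2], 100], [[-2.9, 12.2, 3.8], [0, -30, -2], 100], [[-2.9, 12.2, 3.8], [0, -30, -2], 100]]}}

```text
time_s: 10.0
eef_pos: [589.4, 84.8, 111.3]
ee_rot: [0.192, 0.634, 0.73, -0.172]
force: [0.5, 0.5, -0.4]
grip_width: 1.002
grip_force: 0.0
```

Request:
{"name": "step_arm", "arguments": {"increments": [[[0, 0, 3.5], [0, 0, 0], 100], [[0, 0, 6], [0, 0, 0], 100], [[0, 0, 6.5], [0, 0, 0], 100], [[0, 0, 6.5], [0, 0, 0], 100], [[0, 0, 6.5], [0, 0, 0], 0], [[0, 0, 6.5], [0, 0, 0], 0], [[0, 0, 6.5], [0, 0, 0], 0], [[0, 0, 6.5], [0, 0, 0], 0]]}}

```text
time_s: 11.0
eef_pos: [594.2, 53.2, 55.7]
ee_rot: [0.193, 0.633, 0.729, -0.172]
force: [0.0, 1.4, 5.9]
grip_width: 0.696
grip_force: 32.9
```

Run:
```python
from h import *
s=ctrl.sense();p=s["eef_pos"]-M; print(s["eef_pos"],p@UX,p@UY)
q=tool(30,0);e=s["eef_pos"]
o=W(p@UX,p@UY,e[2])
for X,Y,dz in((0,0,25),(15,-40,25),(17,-123,15),(17,-125,-34)): print(rel(o+X*UX+Y*UY+[0,0,dz],q))
```

```text
[594.21346493  53.19537656  55.72789839] 26.87149497637178 45.15197610320346
(array([-1.25, -0.02, -2.17]), array([ 0.7, -0. ,  1.9]))
(array([-2.42, -4.07, -1.46]), array([ 0.7, -0. ,  1.9]))
(array([ -1.81, -12.36,  -0.6 ]), array([ 0.7, -0. ,  1.9]))
(array([  0.64, -12.53,   3.65]), array([ 0.7, -0. ,  1.9]))
```

Request:
{"name": "step_arm", "arguments": {"increments": [[[-1.2, 0, -2.2], [0, 0, 1], 0], [[-2.4, -4.1, -1.5], [0, 0, 2], 0], [[-2, -8.5, -1.0], [0, 0, 2], 0], [[-1.8, -12.5, -0.6], [0, 0, 2], 0], [[-0.8, -12.5, 1.2], [0, 0, 2], 0], [[0, -12.5, 2.6], [0, 0, 2], 0], [[0.5, -12.5, 3.5], [0, 0, 2], 0], [[0.6, -12.5, 3.65], [0, 0, 2], 0]]}}

```text
time_s: 12.0
eef_pos: [471.3, 22.6, 20.2]
ee_rot: [0.195, 0.646, 0.718, -0.17]
force: [-0.1, -0.1, -1.2]
grip_width: 0.697
grip_force: 33.3
```

Request:
{"name": "step_arm", "arguments": {"increments": [[[0, 0, 0], [0, 0, 0], 0], [[0, 0, 0], [0, 0, 0], 85], [[0, 0, 0], [0, 0, 0], 85], [[0, 0, -4], [0, 0, 0], 85], [[0, 0, -9], [0, 0, 0], 90], [[0, 0, -14], [0, 0, 0], 100], [[0, 0, -14], [0, 0, 0], 100], [[0, 0, -14], [0, 0, 0], 100]]}}

```text
time_s: 13.0
eef_pos: [462.3, 91.7, 141.6]
ee_rot: [0.195, 0.646, 0.718, -0.17]
force: [-1.3, -0.2, -0.3]
grip_width: 1.0
grip_force: 0.0
```

Run:
```python
from h import *
s=ctrl.sense();p=s["eef_pos"]-M; print(s["eef_pos"],p@UX,p@UY)
c=cap("wrist");meta(c,"w4.json");save(c,"w4.png")
cv2.imwrite("pics/w4z.png",cv2.resize(cv2.imread("pics/w4.png")[50:350],(800,375)))
```

```text
[462.28549785  91.69464409 141.6474031 ] -25.207097194881257 -82.02900649657795
```

View pics/w4z.png

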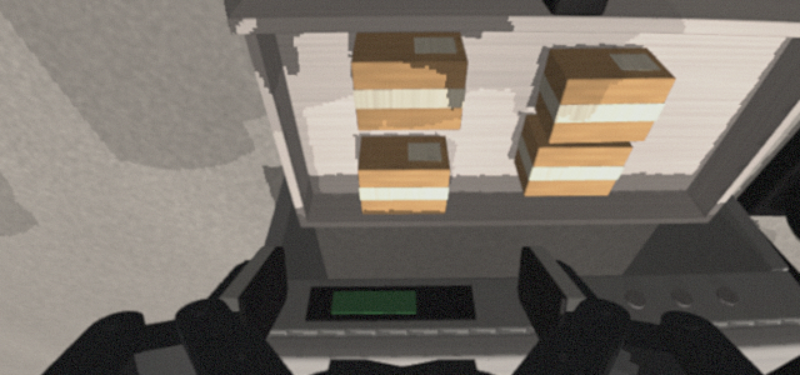

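Both placed cartons lie flat on the left: front at view pixels (352–467, 32–130), rear at (358–450, 136–213). The lower pair on the right still sits close together: front top at about (550–675, 78–142), rear top at about (530–632, 142–195).

Run:
```python
from h import *
c=load("w4.json")
def f(X,Y,z):
    p=atz(c,X/1.25,50+Y/1.25,z)-M; return (round(p@UX),round(p@UY))
for n,L in(("pf",[(354,68),(467,68),(461,130),(356,128)]),("pr",[(360,167),(449,167),(446,213),(362,211)]),("lf",[(561,80),(674,77),(646,139),(549,142)]),("lr",[(630,143),(610,195),(526,196)])):
    print(n,[f(x,y,48) for x,y in L])
```

```text
pf [(-55, -106), (-55, -48), (-15, -47), (-17, -108)]
pr [(14, -108), (14, -51), (59, -49), (57, -109)]
lf [(-49, 2), (-52, 63), (-9, 67), (-7, 7)]
lr [(-6, 58), (41, 63), (41, 4)]
```

Run:
```python
from h import *
print(rel(W(-29,35,90),tool(0,2)))
```

```text
(array([ 2.91, 11.69,  4.33]), array([-0.1, 30. , -1.9]))
```

Request:
{"name": "step_arm", "arguments": {"increments": [[[2.9, 11.7, 4.3], [0, 30, -2], 100], [[2.9, 11.7, 4.3], [0, 30, -2], 100], [[2.9, 11.7, 4.3], [0, 30, -2], 100], [[2.9, 11.7, 4.3], [0, 30, -2], 100], [[2.9, 11.7, 4.3], [0, 30, -2], 100]]}}

```text
time_s: 13.68
eef_pos: [578.3, 108.2, 90.9]
ee_rot: [0.0, 0.655, 0.755, -0.001]
force: [-0.6, -0.5, 0.3]
grip_width: 1.001
grip_force: 0.0
```

Request:
{"name": "step_arm", "arguments": {"increments": [[[0, 0, 3.5], [0, 0, 0], 100], [[0, 0, 6], [0, 0, 0], 100], [[0, 0, 6.8], [0, 0, 0], 100], [[0, 0, 6.8], [0, 0, 0], 100], [[0, 0, 6.8], [0, 0, 0], 0], [[0, 0, 6.8], [0, 0, 0], 0], [[0, 0, 6.8], [0, 0, 0], 0], [[0, 0, 6.8], [0, 0, 0], 0]]}}

```text
time_s: 14.68
eef_pos: [579.6, 108.4, 24.7]
ee_rot: [0.001, 0.655, 0.755, 0.001]
force: [-1.5, 0.9, 5.9]
grip_width: 0.696
grip_force: 33.1
```

Gripped. Lift it a little, shift +y by 43 mm and outward by 8 mm, then lower and release.

Request:
{"name": "step_arm", "arguments": {"increments": [[[0.3, 0, -1], [0, 0, 0], 0], [[0.8, 2, -1.5], [0, 0, 1], 0], [[0.8, 4.3, -1.2], [0, 0, 2], 0], [[0.8, 4.3, -0.4], [0, 0, 2], 0], [[0.8, 4.3, -0.1], [0, 0, 2], 0], [[0.8, 4.3, 0], [0, 0, 2], 0], [[0.8, 4.3, 0], [0, 0, 2], 85], [[0.8, 4.3, 0], [0, 0, 2], 85]]}}

```text
time_s: 15.68
eef_pos: [620.0, 122.3, 23.4]
ee_rot: [-0.0, 0.668, 0.744, -0.0]
force: [-0.7, 0.4, -0.4]
grip_width: 0.853
grip_force: 0.0
```

Request:
{"name": "step_arm", "arguments": {"increments": [[[0, 0, -4], [0, 0, 0], 85], [[0, 0, -9], [0, 0, 0], 100], [[0, 0, -12], [0, 0, 0], 100]]}}

```text
time_s: 16.05
eef_pos: [620.7, 122.2, 145.9]
ee_rot: [0.001, 0.668, 0.744, 0.001]
force: [0.1, -0.9, 0.3]
grip_width: 1.002
grip_force: 0.0
```

Run:
```python
from h import *
q=tool(30,3); z=q.as_matrix()[:,2]
g=W(21,33,39)+19*z; print(g)
for d in(70,0): print(rel(g-d*z,q))
```

```text
[583.00044769  48.38144025  22.54551733]
(array([-3.45, -4.73,  6.27]), array([ -0.6, -30. ,  -2.8]))
(array([-6.94, -4.57, 12.33]), array([ -0.6, -30. ,  -2.8]))
```

Request:
{"name": "step_arm", "arguments": {"increments": [[[-3.4, -4.7, 6.2], [-0.6, -30, -2.8], 100], [[-3.4, -4.7, 6.2], [-0.6, -30, -2.8], 100], [[-3.4, -4.7, 6.2], [-0.6, -30, -2.8], 100], [[-3.4, -4.7, 6.2], [-0.6, -30, -2.8], 100], [[-3.4, -4.7, 6.2], [-0.6, -30, -2.8], 100]]}}

```text
time_s: 16.68
eef_pos: [577.7, 83.2, 81.8]
ee_rot: [0.195, 0.628, 0.734, -0.168]
force: [-0.1, -0.4, -0.5]
grip_width: 1.0
grip_force: 0.0
```

Request:
{"name": "step_arm", "arguments": {"increments": [[[0, 0, 3.5], [0, 0, 0], 100], [[0, 0, 6], [0, 0, 0], 100], [[0, 0, 6.8], [0, 0, 0], 100], [[0, 0, 6.8], [0, 0, 0], 100], [[0, 0, 6.8], [0, 0, 0], 0], [[0, 0, 6.8], [0, 0, 0], 0], [[0, 0, 6.8], [0, 0, 0], 0], [[0, 0, 6.8], [0, 0, 0], 0]]}}

```text
time_s: 17.68
eef_pos: [583.1, 50.2, 23.8]
ee_rot: [0.197, 0.627, 0.734, -0.168]
force: [-1.7, 1.9, 6.7]
grip_width: 0.698
grip_force: 32.5
```

Run:
```python
from h import *
s=ctrl.sense();p=s["eef_pos"]-M; print(s["eef_pos"],p@UX,p@UY)
q=tool(30,0);o=s["eef_pos"]
for X,Y,dz in((4,0,10),(16,45,12),(16,45,0.5)): print(rel(o+X*UX+Y*UY+[0,0,dz],q))
```

```text
[583.05201196  50.23968027  23.82206205] 28.644310125522555 33.74271234714768
(array([-0.85, -0.02, -0.67]), array([1.5, 0. , 2.6]))
(array([-2.19,  4.41, -0.13]), array([1.5, 0. , 2.6]))
(array([-1.61,  4.41,  0.87]), array([1.5, 0. , 2.6]))
```

Request:
{"name": "step_arm", "arguments": {"increments": [[[-0.85, 0, -0.7], [0, 0, 0], 0], [[-1.5, 2, -0.4], [1, 0, 1.5], 0], [[-2.2, 4.4, -0.1], [1.5, 0, 2.6], 0], [[-2.0, 4.4, 0.3], [1.5, 0, 2.6], 0], [[-1.6, 4.4, 0.85], [1.5, 0, 2.6], 0], [[-1.6, 4.4, 0.85], [1.5, 0, 2.6], 0], [[-1.6, 4.4, 0.85], [1.5, 0, 2.6], 85], [[-1.6, 4.4, 0.85], [1.5, 0, 2.6], 85]]}}

```text
time_s: 18.68
eef_pos: [628.3, 39.0, 22.9]
ee_rot: [0.191, 0.646, 0.718, -0.174]
force: [-1.0, -0.1, -0.3]
grip_width: 0.851
grip_force: 0.0
```

Request:
{"name": "step_arm", "arguments": {"increments": [[[0, 0, -4], [0, 0, 0], 85], [[0, 0, -9], [0, 0, 0], 100], [[0, 0, -15], [0, 0, 0], 100], [[0, 0, -20], [0, 0, 0], 100], [[0, 0, -22], [0, 0, 0], 100], [[0, -8, -22], [0, 0, 0], 100], [[0, -8, -22], [0, 0, 0], 100], [[0, -8, -22], [0, 0, 0], 100]]}}

```text
time_s: 19.68
eef_pos: [537.6, 140.2, 214.2]
ee_rot: [0.191, 0.646, 0.718, -0.174]
force: [0.2, -0.7, 0.4]
grip_width: 0.997
grip_force: 0.0
```

Run:
```python
from h import *
s=ctrl.sense();p=s["eef_pos"]-M; print(s["eef_pos"],s["force"],p@UX,p@UY)
c=cap("wrist");meta(c,"w5.json");save(c,"w5.png")
```

```text
[537.56300569 140.16533974 214.24983401] [ 0.19842542 -0.72373369  0.37931845] -65.54362309531501 -2.0973093903122404
```

View pics/w5.png

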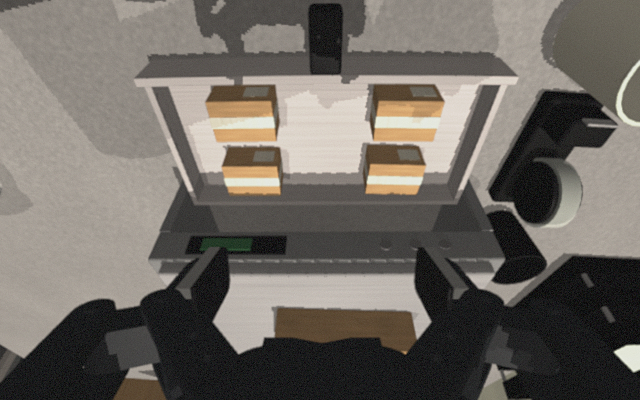

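All four cartons lie flat, one per quarter, at about (243,113), (407,112), (252,170) and (395,170). The tray still looks fully out; a quick numeric check follows before I hand the job in.

Run:
```python
from h import *
c=load("w5.json")
def f(u,v,z):
    p=atz(c,u,v,z)-M; return (round(p@UX),round(p@UY))
print([[f(*p,48) for p in L] for L in([(209,103),(277,140)],[(376,104),(437,140)],[(223,166),(281,194)],[(366,164),(422,193)])])
w=load("w2.json")
print("pull end now",f(326,4,50),"before",((atz(w,322,61,50)-M)@UX).round(), "panel back wall",f(325,203,42), "before",((atz(w,325,239,42)-M)@UX).round())
```

```text
[[(-57, -103), (-17, -46)], [(-56, 46), (-18, 111)], [(16, -107), (58, -49)], [(13, 44), (56, 112)]]
pull end now (-136, 0) before -129.0 panel back wall (79, 2) before 78.0
```

```bash
python3 -c "
from rig import ctrl
print(ctrl.finish_job())"
```

```text
the job is handed in; nothing more can be done
None
```

I handed the job in at about 20 s: the tray is out at its stop, one carton lies flat in each quarter with gaps of about 30 mm or more, and nothing else was touched; the hand-in gave no verdict.

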